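# Show the inside of a lever-lid bin and ease it shut

## Robot

A 6-joint arm with a two-finger parallel gripper is mounted at the origin on the work surface. World frame = base frame: x ahead of the robot, y to its left, z up, the work surface at z = 0. Lengths are in m, angles in rad, forces in N, time in s.
With the tool pointing down it reaches from about 0.35 to 0.775 m from the base axis. Payload 7.3 kg.
Tool frame: the origin (TCP) lies at the very end of the fingers, on their centre line; the grasp point (between the pads) lies 19 mm behind it (robot.hold_point_z is the distance from the TCP to the grasp point, in m); z points along the fingers, y is the direction in which the jaws open and shut (so a half turn about z gives the same grasp; the last joint's range is limited). The gripper opens to 92 mm and grips with 3 to 60 N. Pads are 19 mm wide; open, the fingers measure 130 mm over their backs; the gripper's body (75 mm by 190 mm) begins 47 mm behind the grasp point.
Start: joints at [1.075, 0.342, 1.524, -0, 1.275, -0.146], TCP at [0.18, 0.493, 0.227] pointing down, gripper open.
Joint ranges: [-2.53, 2.53], [-0.77, 2.02], [0.04, 2.7], [-1, 4.14], [0.28, 2.66], [-3.11, 3.11]. Speed limits (rad/s): [2.57, 2.57, 3.14, 3.14, 3.14, 3.14].

## Interface

Orientations are given as [roll, pitch, yaw] about the fixed x, y, z axes, in that order (R = Rz(yaw) Ry(pitch) Rx(roll)).
In Python, from cell import monitor, viewer, robot gives the robot as it stands.
- The arm moves only by the tool move_arm, never from a script. Its argument "deltas" is a list of rows, each an object of numbers: "x", "y", "z": the shift along the tool's x, y, z in m; "wx", "wy", "wz": the turn, a rotation vector about the tool's x, y, z in degrees; "hand": the opening, from 0 (shut) to 1 (fully open). In form: [{"x": .., "y": .., "z": .., "wx": .., "wy": .., "wz": .., "hand": ..}, ...]. A call has 1 to 8 rows; each row is the pose to reach, as a shift and turn from the pose commanded when the call began, along the tool's axes at that moment; what a row does not reach only later rows make up. A row lasts 1/8 s, in which the tool goes at most 62.5 mm and 10.7 degrees, less where a joint would pass 70% of its speed; a pose out of reach is approached as far as the arm can. A call with a gripper value outside its range is refused whole. The fingers move at their own pace and stop on an object; "grip_force" is the grip in N (left out, the last holds). Time passes only in rows, so rows that repeat a pose let the fingers close. It gives the time, the measured TCP pose, the force and the opening at its end, in the units of the state.
- monitor.observe(): the state, without advancing time (a new reading comes with each control period).
- viewer.read_camera(name): name is "scene" or "top" or "wrist"; returns the picture (400x640x3 uint8, red, green, blue); there is no depth.
- viewer.camera_params(name): a dict with "camera_matrix" (3x3 intrinsics, pixels), "R" (3x3) and "t" (3): a world point X has camera coordinates R X + t. Camera axes: x right, y down, z forward; pixel columns grow to the right and rows downward; lengths in m; the calibration is good to about 2 mm. A picture is of the moment at which its call begins: read the wrist's pose just before it. camera_params takes no time and is no camera call; for the wrist camera it gives the pose at the moment of the call.
- robot.hand_in(): hands the job in, once; it reports no verdict.
The state is a dict: "time": time; "qpos": joint angles; "qvel": joint speeds; "joint_efforts": joint torques, N m; "tool_pos": TCP position; "tool_rot": TCP orientation; "contact_force": force on the tool from outside, world axes, zero at the start; "torque": the same for the moment, N m; "opening": finger opening in m.
Only numpy, scipy, OpenCV 4.12 (cv2) and the standard library are available. Lean on these libraries where they do the work, as an engineer would, in place of code of your own. Each camera call takes 0.05 s, during which the arm holds its last target. There are 200 camera calls.

## Task

A customer at the kitchenware stall wants to see into the square steel bin: press its front lever down with your fingertips until the lid is fully open and keep it open for about two seconds. Then let the lever up slowly, staying on it until the lid has come down fully shut without slamming, and move clear. Work the lid only through the lever, do not touch the lid, and leave the round bin and the other wares alone.

Things in the scene. Friction and masses are not known exactly. Their poses are not given: they have to be found in the camera images.
- square_bin: the square brushed-steel counter bin to be shown: box 150 mm deep (its x) by 200 mm wide (its y) by 150 mm high, with a flat lid (top of lid at 165 mm) hinged at its back. Fixed to the table. Origin: centre of its underside, on the table; its x axis points to its back, so the lever sticks out along its -x; z up. It may stand left or right of the round bin and is turned up to 0.35 rad either way
- square_pad (a point): the point to press on the square bin's lever: on the centre line of the ribbed tread, on its top face, 100 mm in front of the bin's front face and 87 mm above the table at rest. The lever is a flat level steel plate, 90 mm wide, 6 mm thick, that sticks out 140 mm from the bin's front; this point is 40 mm short of its free end. It moves with the lever: pressed fully, it goes down 40 mm (and about 5 mm towards the bin). Pressing takes about 7 to 14 N, most at the start
- square_lever (a joint): angle of the square bin's lever, rad: 0 at rest (up, lid shut), 0.30 fully pressed (end stop, lid fully open); it turns about a level axis 135 mm behind and 5 mm below the pressing point. It is linked to the lid, which turns 3.67 times as far, and comes up by itself under the lid's weight
- square_lid: the flat steel lid of the square bin, 156 by 206 by 10 mm. Origin on its hinge line at the back top edge of the bin; when shut it lies level and reaches 155 mm from there along its own -x. Lifted by the lever it swings up and back, away from the lever, to 1.10 rad. It is heavy (about 350 to 600 g), has no brake and falls shut when the lever is let go. Not to be touched
- round_bin: a lower round steel bin of 150 mm diameter and 115 mm height with a round lid (top at about 135 mm) and the same kind of front lever, at the same height; origin: centre of its underside, its lever sticks out along its -x. Not to be worked
- round_lid (a joint): opening angle of the round bin's lid, rad: 0 shut, 1.10 open; to stay shut
- cup: loose brass cup, 68 mm across and 75 mm high, standing between the two bins' levers; origin: centre of its underside
- bowl: loose wooden bowl, 140 mm across and 50 mm high, to the left; origin: centre of its underside
- candlestick: loose brass candlestick, foot 90 mm across, 140 mm high, to the right; origin: centre of its underside

How it is judged:
On the way, in this order (a step that is already met when the one before it is completed fails the run):
1. the square bin's lid is held fully open (over 0.95 of 1.10 rad) for 1.5 s (angle between square_lid's own z axis and vertical above 0.95 rad), for 1.5 s.
2. the square bin's lid is down again, shut (angle between square_lid's own z axis and vertical below 0.05 rad), for 0.2 s.
At the end, for the whole second after the job is handed in: the square bin's lid is shut (within 0.05 rad) and its lever back up (within 0.015 rad), the round bin is shut, and the cup, bowl and candlestick are within 20 mm of where they stood (angle between square_lid's own z axis and vertical below 0.05 rad and value of joint square_lever below 0.015 rad and value of joint round_lid below 0.05 rad and distance of each of cup, bowl, candlestick from where it was at the start of the episode below 0.02 m); the robot touches nothing.
It fails at once if the lid slams: it comes down the last 0.3 rad faster than 1.8 rad/s (lever 0.49 rad/s) (angle between square_lid's own z axis and vertical below 0.3 rad and velocity of joint square_lever below -0.49 rad/s).
It fails at once if the lid is let drop: it falls faster than 3 rad/s anywhere (lever 0.82 rad/s) (velocity of joint square_lever below -0.82 rad/s).
It fails at once if the robot touches the square bin's lid (contact force between any of the fingers, the arm and square_lid above 0.5 N).
It fails at once if the round bin is opened (value of joint round_lid above 0.15 rad).
It fails at once if a bystander is pushed, lifted or carried (distance of any of cup, bowl, candlestick from where it was at the start of the episode above 0.03 m).
It also fails if it takes over 48 s, if anything falls off the work surface, if the arm or the gripper's body presses on something with over 40 N, if the wrist force passes 120 N, or if a joint passes its speed limit or range.

## Working session

There is one attempt and no reset: what is moved stays moved. The work goes in short steps, Python scripts to look and compute and a tool call to move; the robot and the scene stay as the last step left them, time stands still between calls to the robot, and variables do not carry over. Pictures are saved under pics/ and viewed, about 8 in all and at most 12, crops included, and the job is handed in when it is done.

Besides the shell and the picture viewer there is one more tool, called after "Request:" by a JSON object that holds its "fn" and its "kwargs". move_arm: Moves the arm, as the interface text tells. Its arguments: {"type":"object","properties":{"deltas":{"type":"array","items":{"type":"object","properties":{"x":{"type":"number"},"y":{"type":"number"},"z":{"type":"number"},"wx":{"type":"number"},"wy":{"type":"number"},"wz":{"type":"number"},"hand":{"type":"number"}}}},"grip_force":{"type":"number"}},"required":["deltas"]}

```bash
mkdir -p pics; python3 - <<'E'
from cell import monitor, viewer, robot
import cv2
for n in("top","scene"):
    im=viewer.read_camera(n); cv2.imwrite(f"pics/{n}0.png",im[:,:,::-1])
    p=viewer.camera_params(n); print(n,p)
s=monitor.observe(); print(s)
E
```

```text
top {'camera_matrix': array([[373.7054544 ,   0.        , 312.99072738],
       [  0.        , 373.7054544 , 208.05441136],
       [  0.        ,   0.        ,   1.        ]]), 'R': array([[-1.12971002e-03, -9.99973946e-01,  7.12962608e-03],
       [-9.75074856e-01, -4.80350943e-04, -2.21875628e-01],
       [ 2.21873272e-01, -7.20257424e-03, -9.75048909e-01]]), 't': array([-0.00786149,  0.62306766,  1.30378429])}
scene {'camera_matrix': array([[508.5012898 ,   0.        , 318.20376313],
       [  0.        , 508.5012898 , 204.26298944],
       [  0.        ,   0.        ,   1.        ]]), 'R': array([[ 0.8064355 ,  0.59118813,  0.01258479],
       [ 0.49714358, -0.66631943, -0.55575775],
       [-0.32017189,  0.45443923, -0.83124903]]), 't': array([-0.492708  , -0.24527509,  1.98388834])}
{'time': 0.1, 'qpos': array([ 1.07500489e+00,  3.42658190e-01,  1.52491821e+00,  2.20720712e-05,
        1.27539764e+00, -1.46011105e-01]), 'qvel': array([-1.06021584e-03, -9.22002387e-05, -3.90978099e-03,  1.08150585e-03,
       -1.11314814e-03,  1.66741083e-03]), 'joint_efforts': array([ 2.30447484e-03, -4.32007349e+01, -2.44695032e+01,  7.20083364e-02,
        5.24999527e-02, -7.93787103e-05]), 'tool_pos': array([0.17971801, 0.49289795, 0.22611294]), 'tool_rot': array([-3.14022904e+00, -2.21864164e-04,  2.79180573e+00]), 'contact_force': array([ 0.05915397,  0.00724501, -0.98068054]), 'torque': array([-0.0153196 ,  0.00871279, -0.02745363]), 'opening': 0.0917113505610382}
```

View pics/top0.png

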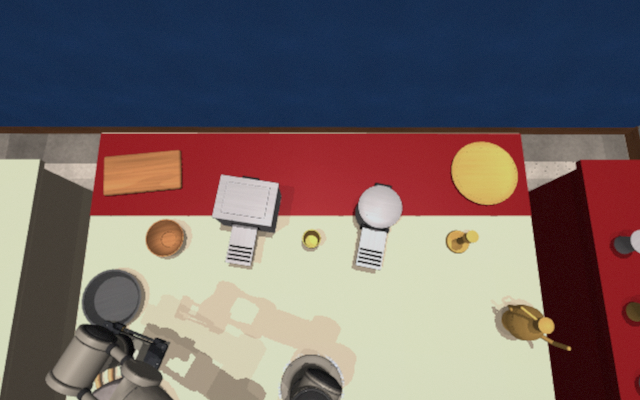

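View pics/scene0.png

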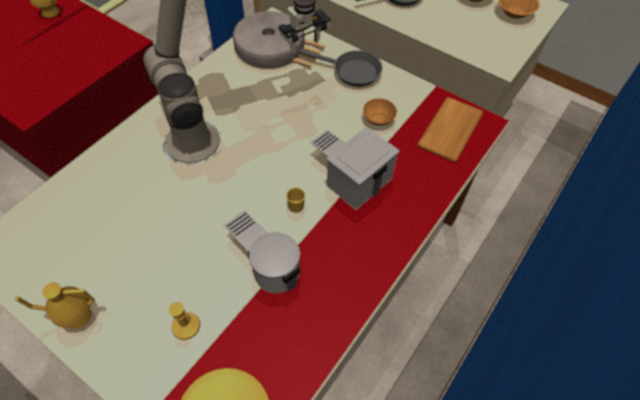

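The square bin is on the left: in the top view its lid spans about (214–280, 176–231) and its lever ends near (240, 265). The cup is at (311, 240) and the bowl at (166, 238). I'll enlarge that area.

```bash
python3 - <<'E'
import cv2
im=cv2.imread("pics/top0.png")[165:275,200:300]
cv2.imwrite("pics/crop.png",cv2.resize(im,None,fx=5,fy=5,interpolation=cv2.INTER_CUBIC))
E
```

```text
(no output)
```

View pics/crop.png

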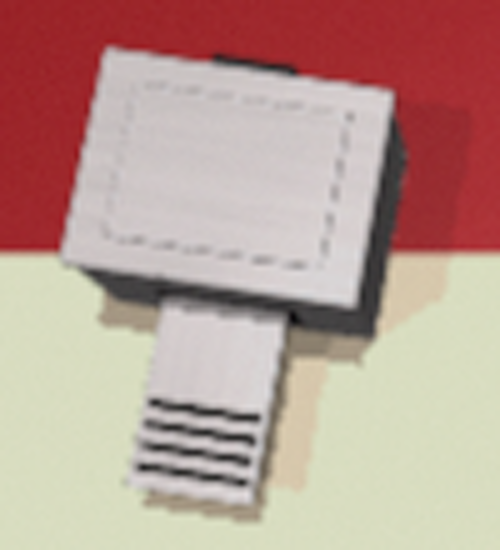

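The crop shows lid corners at (105,47), (393,92), (357,305) and (62,262), and lever tip corners at (130,486) and (256,503). I'll fit the bin pose to these.

```bash
cat > h.py <<'E'
import numpy as np
from cell import monitor, viewer, robot
from scipy.spatial.transform import Rotation as Ro
def proj(n,X):
    p=viewer.camera_params(n); c=np.asarray(X)@p["R"].T+p["t"]; c=c@p["camera_matrix"].T
    return c[:,:2]/c[:,2:]
def ray(n,uv,z):
    p=viewer.camera_params(n); d=p["R"].T@np.linalg.solve(p["camera_matrix"],[*uv,1]); o=-p["R"].T@p["t"]
    return o+d*(z-o[2])/d[2]
def totool(target,s=None):
    s=s or monitor.observe(); R=Ro.from_euler("xyz",s["tool_rot"]); return R.inv().apply(np.asarray(target)-s["tool_pos"])
E
python3 - <<'E'
from h import *
from scipy.optimize import least_squares
L=np.array([[.076,.103,.165],[.076,-.103,.165],[-.08,-.103,.165],[-.08,.103,.165],[-.215,.045,.087],[-.215,-.045,.087]])
uv=(np.array([[105,47],[393,92],[357,305],[62,262],[130,486],[256,503]])-2)/5+[200,165]
def W(q,P): return Ro.from_euler("z",q[2]).apply(P)+[q[0],q[1],0]
r=least_squares(lambda q:(proj("top",W(q,L))-uv).ravel(),[.6,.2,0])
print(r.x,r.fun.round(2))
print("pad",W(r.x,[[-.175,0,.087],[-.215,0,.087]]))
print("scene proj lid/lever",proj("scene",W(r.x,L)).round(0).tolist())
for n,uv,z in(("cup",(311,240),.07),("bowl",(166,238),.04),("candle",(458,242),0.01)): print(n,ray("top",uv,z))
R=Ro.from_euler("xyz",monitor.observe()["tool_rot"]).as_matrix(); print(R.round(3))
E
```

```text
[ 0.63289681  0.22376656 -0.14498177] [-0.16 -0.03  0.67 -0.77  0.31  0.52 -0.67  0.45 -0.11 -0.29 -0.04  0.03]
pad [[0.45973281 0.24904958 0.087     ]
 [0.42015247 0.25482855 0.087     ]]
scene proj lid/lever [[399.0, 150.0], [359.0, 184.0], [325.0, 158.0], [365.0, 126.0], [326.0, 129.0], [309.0, 142.0]]
cup [ 0.50492766 -0.00075438  0.07      ]
bowl [0.51658686 0.53290761 0.04      ]
candle [ 0.50562099 -0.55558454  0.01      ]
[[-0.939  0.343 -0.001]
 [ 0.343  0.939 -0.001]
 [ 0.    -0.001 -1.   ]]
```

Fit residuals are under 1 px. The pad is at (0.460, 0.249, 0.087) and the bin yaw is -0.145. I'll move above the pad with the fingers closing and the jaws along the bin's y axis.

Request:
{"fn": "move_arm", "kwargs": {"deltas": [{"x": -0.04, "y": -0.015, "z": 0.01, "wz": -1.5, "hand": 0}, {"x": -0.09, "y": -0.035, "z": 0.02, "wz": -3.5, "hand": 0}, {"x": -0.14, "y": -0.055, "z": 0.03, "wz": -5, "hand": 0}, {"x": -0.195, "y": -0.075, "z": 0.04, "wz": -7, "hand": 0}, {"x": -0.25, "y": -0.095, "z": 0.055, "wz": -9, "hand": 0}, {"x": -0.3, "y": -0.115, "z": 0.065, "wz": -10.5, "hand": 0}, {"x": -0.347, "y": -0.133, "z": 0.077, "wz": -11.8, "hand": 0}, {"x": -0.347, "y": -0.133, "z": 0.077, "wz": -11.8, "hand": 0}]}}

```text
schema error: expected keys x, y, z, wx, wy, wz, hand
```

```bash
python3 - <<'E'
from h import *
import cv2
s=monitor.observe(); print(s["time"],s["tool_pos"],s["tool_rot"],s["contact_force"],s["opening"])
im=viewer.read_camera("wrist"); t=viewer.read_camera("top")
c=cv2.resize(t[150:290,190:330],(400,400),interpolation=cv2.INTER_CUBIC)
cv2.imwrite("pics/w1.png",np.hstack([cv2.resize(im,(400,250)),c[:250]])[:,:,::-1]) if 0 else cv2.imwrite("pics/w1.png",np.vstack([np.hstack([cv2.resize(im,(400,250)),np.zeros((250,400,3),np.uint8)])[:, :400],c[:350]])[:,:,::-1])
W=lambda P:Ro.from_euler("z",-.145).apply(P)+[.6329,.2238,0]
print("wrist proj of pad, tip corners (400-wide px)",(proj("wrist",W([[-.175,0,.087],[-.215,.045,.087],[-.215,-.045,.087]]))*.625).round(0).tolist())
print(totool([.46,.249,.087]))
E
```

```text
0.1 [0.17971801 0.49289795 0.22611294] [-3.14022904e+00 -2.21864164e-04  2.79180573e+00] [ 0.05915397  0.00724501 -0.98068054] 0.0917113505610382
wrist proj of pad, tip corners (400-wide px) [[116.0, 316.0], [135.0, 294.0], [84.0, 302.0]]
[-0.34688732 -0.13307321  0.13939051]
```

View pics/w1.png

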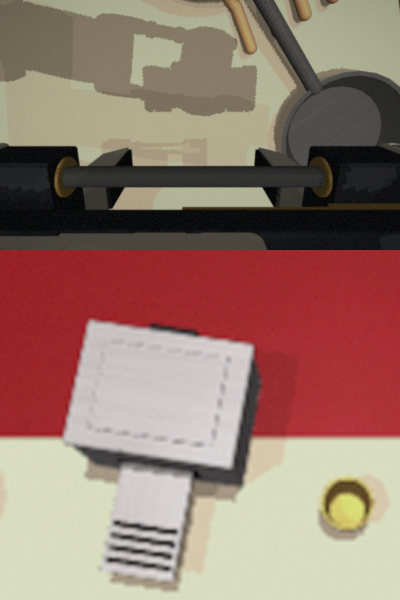

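The move was refused because every key is required in each row, so this picture still shows the start pose. I'll resend with all keys. The wrist camera looks towards tool +x, and the fingers show at the bottom of its frame.

Request:
{"fn": "move_arm", "kwargs": {"deltas": [{"x": -0.04, "y": -0.015, "z": 0.01, "wx": 0, "wy": 0, "wz": -1.5, "hand": 0}, {"x": -0.09, "y": -0.035, "z": 0.02, "wx": 0, "wy": 0, "wz": -3.5, "hand": 0}, {"x": -0.14, "y": -0.055, "z": 0.03, "wx": 0, "wy": 0, "wz": -5, "hand": 0}, {"x": -0.195, "y": -0.075, "z": 0.04, "wx": 0, "wy": 0, "wz": -7, "hand": 0}, {"x": -0.25, "y": -0.095, "z": 0.055, "wx": 0, "wy": 0, "wz": -9, "hand": 0}, {"x": -0.3, "y": -0.115, "z": 0.065, "wx": 0, "wy": 0, "wz": -10.5, "hand": 0}, {"x": -0.347, "y": -0.133, "z": 0.077, "wx": 0, "wy": 0, "wz": -11.8, "hand": 0}, {"x": -0.347, "y": -0.133, "z": 0.077, "wx": 0, "wy": 0, "wz": -11.8, "hand": 0}]}}

```text
time: 1.2
tool_pos: [0.462, 0.2469, 0.1485]
tool_rot: [-3.141, -0.001, 2.993]
contact_force: [-0.4, -0.2, 0.5]
opening: 0.0162
```

```bash
cat > look.py <<'E'
from h import *
import cv2,sys
s=monitor.observe(); print(s["time"],s["tool_pos"],s["tool_rot"],s["contact_force"],s["opening"])
t=viewer.read_camera("top"); g=viewer.read_camera("scene")
a=cv2.resize(t[150:290,190:330],(400,400),interpolation=cv2.INTER_CUBIC); b=cv2.resize(g[70:230,260:420],(400,400),interpolation=cv2.INTER_CUBIC)
cv2.imwrite(sys.argv[1],np.hstack([a,b])[:,:,::-1])
print("to pad, tool axes",totool([.46,.249,.087]).round(4))
E
python3 look.py pics/l1.png
```

```text
1.2 [0.46200143 0.24692775 0.14853646] [-3.14050048e+00 -1.13348787e-03  2.99329644e+00] [-0.38054489 -0.19486535  0.45247251] 0.016234483782744585
to pad, tool axes [-0.0001 -0.0002  0.0624]
```

View pics/l1.png

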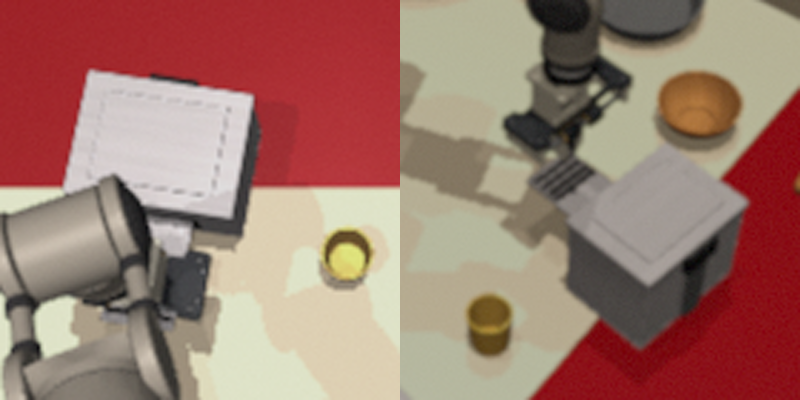

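The tool stands over the ribbed tread at the lever's end, body clear of the lid; the cup (345,255 left) and bowl are undisturbed. Now descend to just above the lever, then press gently.

Request:
{"fn": "move_arm", "kwargs": {"deltas": [{"x": 0, "y": 0, "z": 0.015, "wx": 0, "wy": 0, "wz": 0, "hand": 0}, {"x": 0, "y": 0, "z": 0.035, "wx": 0, "wy": 0, "wz": 0, "hand": 0}, {"x": 0, "y": 0, "z": 0.05, "wx": 0, "wy": 0, "wz": 0, "hand": 0}, {"x": 0, "y": 0, "z": 0.056, "wx": 0, "wy": 0, "wz": 0, "hand": 0}, {"x": 0, "y": 0, "z": 0.059, "wx": 0, "wy": 0, "wz": 0, "hand": 0}, {"x": 0, "y": 0, "z": 0.062, "wx": 0, "wy": 0, "wz": 0, "hand": 0}, {"x": 0, "y": 0, "z": 0.065, "wx": 0, "wy": 0, "wz": 0, "hand": 0}, {"x": 0, "y": 0, "z": 0.068, "wx": 0, "wy": 0, "wz": 0, "hand": 0}]}}

```text
time: 2.3
tool_pos: [0.4606, 0.2495, 0.0827]
tool_rot: [3.141, 0.001, 2.998]
contact_force: [-2.8, -1.1, 9.0]
opening: 0.0006
```

Request:
{"fn": "move_arm", "kwargs": {"deltas": [{"x": 0, "y": 0, "z": 0.004, "wx": 0, "wy": 0, "wz": 0, "hand": 0}, {"x": 0, "y": 0, "z": 0.008, "wx": 0, "wy": 0, "wz": 0, "hand": 0}, {"x": 0, "y": 0, "z": 0.012, "wx": 0, "wy": 0, "wz": 0, "hand": 0}, {"x": 0, "y": 0, "z": 0.016, "wx": 0, "wy": 0, "wz": 0, "hand": 0}, {"x": 0, "y": 0, "z": 0.02, "wx": 0, "wy": 0, "wz": 0, "hand": 0}, {"x": 0, "y": 0, "z": 0.024, "wx": 0, "wy": 0, "wz": 0, "hand": 0}, {"x": 0, "y": 0, "z": 0.027, "wx": 0, "wy": 0, "wz": 0, "hand": 0}, {"x": 0, "y": 0, "z": 0.029, "wx": 0, "wy": 0, "wz": 0, "hand": 0}]}}

```text
time: 3.3
tool_pos: [0.4627, 0.2495, 0.0542]
tool_rot: [3.14, 0.005, 2.998]
contact_force: [3.0, -1.9, 7.1]
opening: 0.0003
```

```bash
python3 look.py pics/l2.png
```

```text
3.3 [0.46271904 0.24952206 0.05420066] [3.13959021 0.00533199 2.99756223] [ 3.02999553 -1.91416986  7.09025059] 0.00025953406586478917
to pad, tool axes [ 0.0019 -0.0008 -0.0332]
```

View pics/l2.png

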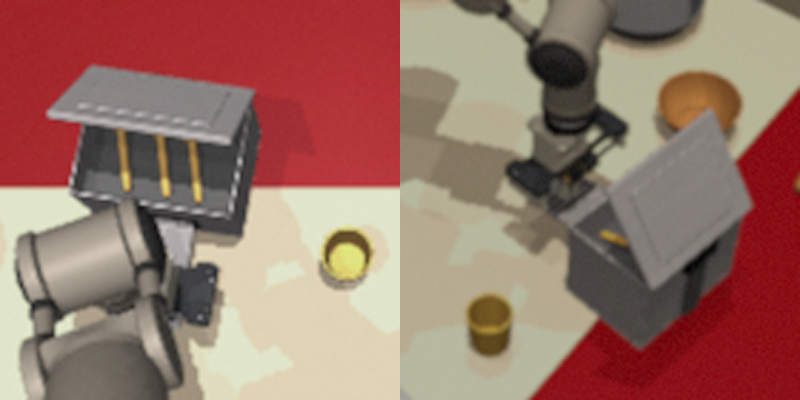

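The lid is up about 0.9–1.0 rad and the bin interior is visible; nothing else has been touched. I'll press the last millimetres until the stop shows in the force.

Request:
{"fn": "move_arm", "kwargs": {"deltas": [{"x": 0, "y": 0, "z": 0.002, "wx": 0, "wy": 0, "wz": 0, "hand": 0}, {"x": 0, "y": 0, "z": 0.004, "wx": 0, "wy": 0, "wz": 0, "hand": 0}, {"x": 0, "y": 0, "z": 0.005, "wx": 0, "wy": 0, "wz": 0, "hand": 0}, {"x": 0, "y": 0, "z": 0.006, "wx": 0, "wy": 0, "wz": 0, "hand": 0}]}}

```text
time: 3.9
tool_pos: [0.461, 0.2496, 0.0472]
tool_rot: [3.141, 0.002, 2.998]
contact_force: [1.5, -0.3, 4.2]
opening: 0.0005
```

Request:
{"fn": "move_arm", "kwargs": {"deltas": [{"x": 0, "y": 0, "z": 0.001, "wx": 0, "wy": 0, "wz": 0, "hand": 0}, {"x": 0, "y": 0, "z": 0.001, "wx": 0, "wy": 0, "wz": 0, "hand": 0}]}}

```text
time: 4.15
tool_pos: [0.4611, 0.2497, 0.0468]
tool_rot: [3.14, 0.002, 2.998]
contact_force: [1.3, -0.1, 10.3]
opening: 0.0004
```

```bash
python3 look.py pics/l3.png
```

```text
4.15 [0.4611448  0.24967424 0.04682564] [3.14045672e+00 2.12979703e-03 2.99782904e+00] [ 1.27280598 -0.11280487 10.34437526] 0.0003723674280089013
to pad, tool axes [ 0.0009 -0.0008 -0.0402]
```

View pics/l3.png

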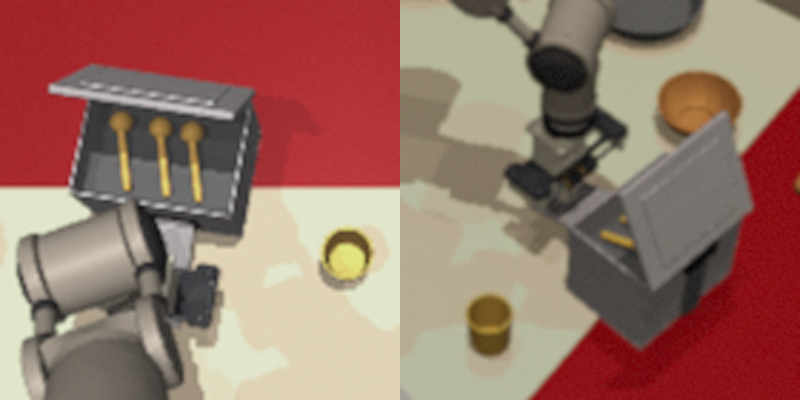

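The lid is much further open, the spoons are visible, and the force jump suggests the stop. I'll check the angle from the lid's front top edge at about (50,88) and (243,112) in the left panel.

```bash
python3 - <<'E'
from h import *
W=lambda P:Ro.from_euler("z",-.145).apply(P)+[.6329,.2238,0]
for a in(.8,.9,.95,1.0,1.05,1.1):
  c,s=np.cos(a),np.sin(a)
  q=[]
  for h in(0.,.01):
    for y in(.103,-.103): q.append([.075-.155*c+h*s,y,.155+.155*s+h*c])
  print(a,((proj("top",W(q))-[190,150])*400/140).round(0).tolist())
E
```

```text
0.8 [[46.0, 133.0], [230.0, 160.0], [46.0, 125.0], [231.0, 152.0]]
0.9 [[46.0, 121.0], [231.0, 147.0], [46.0, 112.0], [232.0, 139.0]]
0.95 [[46.0, 114.0], [231.0, 141.0], [46.0, 106.0], [232.0, 132.0]]
1.0 [[46.0, 108.0], [232.0, 134.0], [46.0, 99.0], [233.0, 125.0]]
1.05 [[46.0, 101.0], [233.0, 127.0], [46.0, 92.0], [234.0, 118.0]]
1.1 [[46.0, 94.0], [233.0, 120.0], [47.0, 85.0], [234.0, 111.0]]
```

Request:
{"fn": "move_arm", "kwargs": {"deltas": [{"x": 0, "y": 0, "z": 0, "wx": 0, "wy": 0, "wz": 0, "hand": 0}, {"x": 0, "y": 0, "z": 0, "wx": 0, "wy": 0, "wz": 0, "hand": 0}, {"x": 0, "y": 0, "z": 0, "wx": 0, "wy": 0, "wz": 0, "hand": 0}, {"x": 0, "y": 0, "z": 0, "wx": 0, "wy": 0, "wz": 0, "hand": 0}, {"x": 0, "y": 0, "z": 0, "wx": 0, "wy": 0, "wz": 0, "hand": 0}, {"x": 0, "y": 0, "z": 0, "wx": 0, "wy": 0, "wz": 0, "hand": 0}, {"x": 0, "y": 0, "z": 0, "wx": 0, "wy": 0, "wz": 0, "hand": 0}, {"x": 0, "y": 0, "z": 0, "wx": 0, "wy": 0, "wz": 0, "hand": 0}]}}

```text
time: 5.25
tool_pos: [0.4611, 0.2497, 0.0469]
tool_rot: [3.14, 0.002, 2.998]
contact_force: [0.1, -0.2, 11.0]
opening: 0.0004
```

Request:
{"fn": "move_arm", "kwargs": {"deltas": [{"x": 0, "y": 0, "z": 0, "wx": 0, "wy": 0, "wz": 0, "hand": 0}, {"x": 0, "y": 0, "z": 0, "wx": 0, "wy": 0, "wz": 0, "hand": 0}, {"x": 0, "y": 0, "z": 0, "wx": 0, "wy": 0, "wz": 0, "hand": 0}, {"x": 0, "y": 0, "z": 0, "wx": 0, "wy": 0, "wz": 0, "hand": 0}, {"x": 0, "y": 0, "z": 0, "wx": 0, "wy": 0, "wz": 0, "hand": 0}, {"x": 0, "y": 0, "z": 0, "wx": 0, "wy": 0, "wz": 0, "hand": 0}, {"x": 0, "y": 0, "z": 0, "wx": 0, "wy": 0, "wz": 0, "hand": 0}, {"x": 0, "y": 0, "z": 0, "wx": 0, "wy": 0, "wz": 0, "hand": 0}]}}

```text
time: 6.25
tool_pos: [0.4611, 0.2497, 0.0468]
tool_rot: [3.14, 0.002, 2.998]
contact_force: [1.3, -0.2, 12.3]
opening: 0.0004
```

The image gives about 1.08–1.1 rad, held for over 2 s. Now I'll let it up at about 12–16 mm/s (lever ≈0.12 rad/s, limit 0.49).

Request:
{"fn": "move_arm", "kwargs": {"deltas": [{"x": 0, "y": 0, "z": -0.001, "wx": 0, "wy": 0, "wz": 0, "hand": 0}, {"x": 0, "y": 0, "z": -0.0025, "wx": 0, "wy": 0, "wz": 0, "hand": 0}, {"x": 0, "y": 0, "z": -0.0045, "wx": 0, "wy": 0, "wz": 0, "hand": 0}, {"x": 0, "y": 0, "z": -0.0065, "wx": 0, "wy": 0, "wz": 0, "hand": 0}, {"x": 0, "y": 0, "z": -0.0085, "wx": 0, "wy": 0, "wz": 0, "hand": 0}, {"x": 0, "y": 0, "z": -0.0105, "wx": 0, "wy": 0, "wz": 0, "hand": 0}, {"x": 0, "y": 0, "z": -0.0125, "wx": 0, "wy": 0, "wz": 0, "hand": 0}, {"x": 0, "y": 0, "z": -0.014, "wx": 0, "wy": 0, "wz": 0, "hand": 0}]}}

```text
time: 7.25
tool_pos: [0.46, 0.2493, 0.0599]
tool_rot: [-3.141, -0.001, 2.998]
contact_force: [-3.4, 0.6, 3.2]
opening: 0.0004
```

Request:
{"fn": "move_arm", "kwargs": {"deltas": [{"x": 0, "y": 0, "z": -0.0015, "wx": 0, "wy": 0, "wz": 0, "hand": 0}, {"x": 0, "y": 0, "z": -0.003, "wx": 0, "wy": 0, "wz": 0, "hand": 0}, {"x": 0, "y": 0, "z": -0.0045, "wx": 0, "wy": 0, "wz": 0, "hand": 0}, {"x": 0, "y": 0, "z": -0.006, "wx": 0, "wy": 0, "wz": 0, "hand": 0}, {"x": 0, "y": 0, "z": -0.0075, "wx": 0, "wy": 0, "wz": 0, "hand": 0}, {"x": 0, "y": 0, "z": -0.009, "wx": 0, "wy": 0, "wz": 0, "hand": 0}, {"x": 0, "y": 0, "z": -0.0105, "wx": 0, "wy": 0, "wz": 0, "hand": 0}, {"x": 0, "y": 0, "z": -0.012, "wx": 0, "wy": 0, "wz": 0, "hand": 0}]}}

```text
time: 8.25
tool_pos: [0.4602, 0.2494, 0.0719]
tool_rot: [3.141, -0.0, 2.998]
contact_force: [-5.7, 0.0, 5.7]
opening: 0.0
```

Request:
{"fn": "move_arm", "kwargs": {"deltas": [{"x": 0, "y": 0, "z": -0.001, "wx": 0, "wy": 0, "wz": 0, "hand": 0}, {"x": 0, "y": 0, "z": -0.002, "wx": 0, "wy": 0, "wz": 0, "hand": 0}, {"x": 0, "y": 0, "z": -0.003, "wx": 0, "wy": 0, "wz": 0, "hand": 0}, {"x": 0, "y": 0, "z": -0.004, "wx": 0, "wy": 0, "wz": 0, "hand": 0}, {"x": 0, "y": 0, "z": -0.005, "wx": 0, "wy": 0, "wz": 0, "hand": 0}, {"x": 0, "y": 0, "z": -0.006, "wx": 0, "wy": 0, "wz": 0, "hand": 0}, {"x": 0, "y": 0, "z": -0.007, "wx": 0, "wy": 0, "wz": 0, "hand": 0}, {"x": 0, "y": 0, "z": -0.008, "wx": 0, "wy": 0, "wz": 0, "hand": 0}]}}

```text
time: 9.25
tool_pos: [0.4601, 0.2494, 0.08]
tool_rot: [3.141, -0.0, 2.998]
contact_force: [-5.6, -0.4, 7.0]
opening: 0.0003
```

Request:
{"fn": "move_arm", "kwargs": {"deltas": [{"x": 0, "y": 0, "z": -0.001, "wx": 0, "wy": 0, "wz": 0, "hand": 0}, {"x": 0, "y": 0, "z": -0.002, "wx": 0, "wy": 0, "wz": 0, "hand": 0}, {"x": 0, "y": 0, "z": -0.003, "wx": 0, "wy": 0, "wz": 0, "hand": 0}, {"x": 0, "y": 0, "z": -0.004, "wx": 0, "wy": 0, "wz": 0, "hand": 0}, {"x": 0, "y": 0, "z": -0.005, "wx": 0, "wy": 0, "wz": 0, "hand": 0}, {"x": 0, "y": 0, "z": -0.006, "wx": 0, "wy": 0, "wz": 0, "hand": 0}, {"x": 0, "y": 0, "z": -0.007, "wx": 0, "wy": 0, "wz": 0, "hand": 0}, {"x": 0, "y": 0, "z": -0.008, "wx": 0, "wy": 0, "wz": 0, "hand": 0}]}}

```text
time: 10.25
tool_pos: [0.4608, 0.2493, 0.0877]
tool_rot: [3.141, 0.001, 2.998]
contact_force: [0.4, 0.7, -0.2]
opening: 0.0001
```

Request:
{"fn": "move_arm", "kwargs": {"deltas": [{"x": 0, "y": 0, "z": -0.002, "wx": 0, "wy": 0, "wz": 0, "hand": 0}, {"x": 0, "y": 0, "z": -0.004, "wx": 0, "wy": 0, "wz": 0, "hand": 0}, {"x": 0, "y": 0, "z": -0.006, "wx": 0, "wy": 0, "wz": 0, "hand": 0}, {"x": 0, "y": 0, "z": -0.01, "wx": 0, "wy": 0, "wz": 0, "hand": 0}]}}

```text
time: 10.75
tool_pos: [0.4603, 0.2493, 0.0979]
tool_rot: [-3.142, -0.0, 2.998]
contact_force: [-1.0, 0.9, 0.2]
opening: 0.0004
```

The force fell to zero at the rest height. I'll move up and back, away from the bin.

Request:
{"fn": "move_arm", "kwargs": {"deltas": [{"x": 0, "y": 0, "z": -0.02, "wx": 0, "wy": 0, "wz": 0, "hand": 0}, {"x": 0.005, "y": 0, "z": -0.045, "wx": 0, "wy": 0, "wz": 0, "hand": 0}, {"x": 0.015, "y": 0, "z": -0.075, "wx": 0, "wy": 0, "wz": 0, "hand": 0}, {"x": 0.03, "y": 0, "z": -0.1, "wx": 0, "wy": 0, "wz": 0, "hand": 0}, {"x": 0.045, "y": 0.02, "z": -0.12, "wx": 0, "wy": 0, "wz": 0, "hand": 0}, {"x": 0.06, "y": 0.03, "z": -0.13, "wx": 0, "wy": 0, "wz": 0, "hand": 0}, {"x": 0.06, "y": 0.03, "z": -0.13, "wx": 0, "wy": 0, "wz": 0, "hand": 0}, {"x": 0.06, "y": 0.03, "z": -0.13, "wx": 0, "wy": 0, "wz": 0, "hand": 0}]}}

```text
time: 11.75
tool_pos: [0.4051, 0.2872, 0.2269]
tool_rot: [-3.141, -0.001, 2.998]
contact_force: [1.5, -0.5, 0.4]
opening: 0.0003
```

```bash
python3 look.py pics/l4.png; python3 - <<'E'
from h import *
import cv2
g=viewer.read_camera("scene").astype(int); r=cv2.imread("pics/scene0.png")[:,:,::-1].astype(int)
d=abs(g-r).max(2)
for n,(x0,x1,y0,y1) in dict(cup=(284,308,185,213),bowl=(362,398,98,126),candle=(165,203,300,340),round=(225,302,212,292),lid=(330,400,135,185)).items(): print(n,(d[y0:y1,x0:x1]>40).sum())
E
```

```text
11.75 [0.40509052 0.28717296 0.22692311] [-3.14056751e+00 -8.47451731e-04  2.99804353e+00] [ 1.46477487 -0.45941334  0.42588841] 0.00028994368608086006
to pad, tool axes [-0.0598 -0.0296  0.1398]
cup 0
bowl 0
candle 0
round 0
lid 0
```

View pics/l4.png

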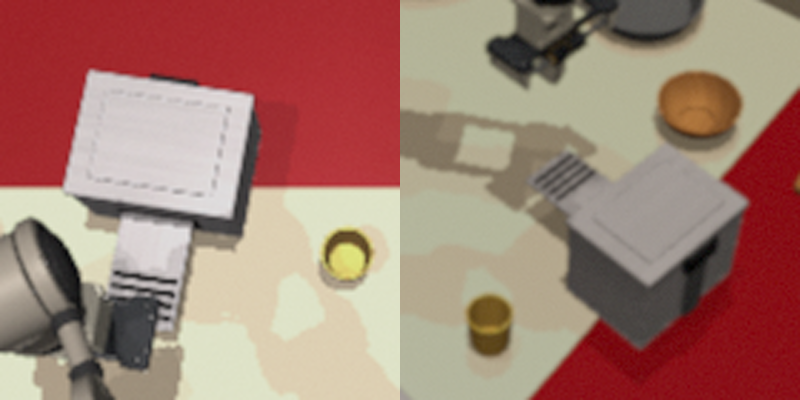

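The lid is shut, the lever is back up, the arm is clear, and nothing else has changed from the first picture. Handing in.

```bash
python3 -c "
from cell import robot
print(robot.hand_in())"
```

```text
the job is handed in; nothing more can be done
None
```

I pressed the square bin's lever with closed fingertips until the lid was fully open and held it there for just over 2 s. Then I let the lever up over about 4 s, staying on it until the lid was shut, and moved clear. The job was handed in at about 12 s of the 48 s allowed; hand-in gives no verdict.

- **Opening:** the top view put the lid at about 1.08–1.1 rad. The force rose to 10–12 N at full press, which suggests the lever was on its end stop.
- **Closing:** I moved at most 16 mm/s, which is about 0.13 rad/s at the lever (slam limit 0.49). The force fell to zero at the rest height of about 0.088 m.
- **Final check:** the last picture shows the lid shut, the lever up and the gripper clear. The scene camera showed no change from the start at the cup, bowl, candlestick, round bin or lid.
- **Failed step:** my first move call was refused because its rows lacked some keys. Nothing moved, and I resent it complete.

The lid and lever angles come from images and tool height, since there was no direct joint reading.

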